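# Set the coil tester's selector and start the test

### The arm

A 7-joint arm with a two-finger parallel gripper is mounted at the origin on a cart in front of the work surface, level with it; the furniture and walls round the work are solid. World frame = base frame: x ahead of the robot, y to its left, z up, the work surface at z = 0. Lengths are in m, angles in rad, forces in N, time in s.
With the tool pointing down it reaches from about 0.35 to 0.9 m from the base axis. Payload 7.2 kg.
Tool frame: the origin (TCP) lies midway between the tips of the shut fingers; the grasp point (between the pads) lies 19 mm behind it (arm.grasp_offset is the distance from the TCP to the grasp point, in m); z points along the fingers, x is the direction in which the jaws open and shut, and the axes are right-handed (so a half turn about z gives the same grasp; the last joint's range is limited). The gripper opens to 88 mm and grips with 3 to 60 N. Pads are 20 mm wide; open, the fingers measure 115 mm over their backs; the gripper's body (75 mm by 178 mm) begins 61 mm behind the grasp point.
Start: joints at [1.114, 0.411, -0.013, 1.596, 0.006, 1.134, -0.082], TCP at [0.237, -0.578, 0.187] pointing down, gripper open.
Joint ranges: [-2.95, 2.95], [-0.29, 1.99], [-1.47, 1.44], [0.14, 2.54], [-1.03, 4.17], [0.13, 1.85], [-2.86, 2.86]. Speed limits (rad/s): [2.39, 2.39, 3.01, 3.01, 3.14, 3.14, 3.14].

### API

Orientations are given as a unit quaternion [w, x, y, z].
In Python, from bench import arm, cams gives the robot as it stands. The module is installed in compiled form; this text tells all that it offers.
- The arm moves only by the shell command python3 -m pendant 'ROWS' [OPENING] [FORCE]. ROWS is JSON, a list of rows, each an object with "delta_pos": the shift along the world's x, y, z in cm, a list of three; "rot": the turn, a rotation vector about the world's x, y, z in rad, a list of three. In form: [{"delta_pos": [tx, ty, tz], "rot": [ax, ay, az]}, ...]. A call has 1 to 20 rows; each row shifts and turns the commanded pose from where the row before left it; what a row does not reach is not made up. A row lasts 1/10 s, in which the tool goes at most 50 mm and 8.59 degrees, less where a joint would pass 70% of its speed; a pose out of reach is approached as far as the arm can. A call with a gripper value outside its range is refused whole. OPENING is the opening, from 0 (shut) to 1 (fully open), set as the call begins (- or left out, the last holds). The fingers move at their own pace and stop on an object; FORCE is the grip in N (left out, the last holds). Time passes only in rows, so rows that do not move let the fingers close. It gives the time, the measured TCP pose, the force and the opening at its end, in the units of the state.
- arm.get_state(): the state, without advancing time (a new reading comes with each control period).
- cams.capture(name): name is "scene" or "top"; returns a dict with "image" (420x560x3 uint8, red, green, blue), "fx", "fy", "cx", "cy" (pixels), "R" (3x3) and "t" (3): a world point X has camera coordinates R X + t. Camera axes: x right, y down, z forward; pixel columns grow to the right and rows downward; lengths in m; the calibration is good to about 2 mm. A picture is of the moment at which its call begins. There is no depth.
- arm.hand_in(): hands the job in, once; it reports no verdict.
The state is a dict: "clock": time; "joint_positions": joint angles; "qd": joint speeds; "effort": joint torques, N m; "eef_pos": TCP position; "ee_rot": TCP orientation; "ft_force": force on the tool from outside, world axes, zero at the start; "ft_torque": the same for the moment, N m; "grip_width": finger opening in m.
Only numpy, scipy, OpenCV 4.12 (cv2) and the standard library are available. Lean on these libraries where they do the work, as an engineer would, in place of code of your own. Each camera call takes 0.05 s, during which the arm holds its last target.

### The job

Set the bench tester for the next coil module: with the fingertips, push the selector's tab round (do not pinch it) until it has clicked into place pointing at the triangle mark. Then press the start button right down and let it come up again. Do not press the button before the selector is set, and leave the loose things around the tester where they are.

Things in the scene. Friction and masses are not known exactly. Their poses are not given: they have to be found in the camera images.
- tester: Bench tester: fixed flat grey case, 240 mm along its x, 260 along its y, aluminium top plate 52 mm above the worktop. Origin: centre of its underside; z up. Its place and yaw (within 0.38 rad) change each run. Selector axis at its (0, +35) mm, start button at its (0, -92) mm.
- selector (a joint): Selector angle, rad, counter-clockwise from above; at 0 the tab points along the tester's +y. Stops at -2.2 and 2.2. Sprung detents at +-0.393, +-1.178, +-1.963; half way between (0, +-0.785, +-1.571) it tips over and clicks on into the next. It starts within +-0.5, at or between the inner two, which have no mark; the outer four have one each. Turning takes 2 to 3 N at the tab.
- selector_axis (a point): Point on the selector's axis at the height of the tab's top, 96 mm above the worktop. The selector is a grey disc of 58 mm radius, its top 63 mm above the worktop, with a black hub of 17 mm radius (84 mm above the worktop) and one upright black radial tab.
- tab_tip (a point): Outer end of the tab, 66 mm from the axis, 79 mm above the worktop. The tab is a black upright fin 13 mm thick standing on the disc, from the hub out to 66 mm radius, 63 to 96 mm above the worktop, with a white line on top. When it points straight at a mark, this point is 26 mm from the mark's origin, seen from above.
- cheek_a (a point): Middle of the flat side face of the tab on its clockwise side seen from above (push here to turn the selector counter-clockwise). The face is 42 x 30 mm; this point is 39 mm from the axis, 78 mm above the worktop; covers 18 to 60 mm from the axis.
- cheek_b (a point): The same on the tab's counter-clockwise side (push here to turn the selector clockwise).
- start (a joint): Travel of the start button, m: 0 up, 0.006 right down. A spring pushes it back up; about 4 N presses it right down.
- start_top (a point): Centre of the top of the grey round start button (28 mm across) in its black housing near the tester's -y edge; pressed straight down.
- mark_triangle: Triangle mark: black 5 mm thick raised outline clipped into the aluminium top plate, fixed, not to be moved; origin at its centre on the plate, 92 mm from the selector's axis. The four marks change places between runs. Three sides, corners 17.5 mm from its centre.
- mark_square: Square mark: black 5 mm thick raised outline clipped into the aluminium top plate, fixed, not to be moved; origin at its centre on the plate, 92 mm from the selector's axis. The four marks change places between runs. 25 mm sides.
- mark_ring: Ring mark: black 5 mm thick raised outline clipped into the aluminium top plate, fixed, not to be moved; origin at its centre on the plate, 92 mm from the selector's axis. The four marks change places between runs. 29 mm across.
- mark_cross: Plus-shaped cross mark: black 5 mm thick raised outline clipped into the aluminium top plate, fixed, not to be moved; origin at its centre on the plate, 92 mm from the selector's axis. The four marks change places between runs. 29 mm across.
- plated_module: Bystander: loose flat module with aluminium cover, 89x61x20 mm, lying left of the tester; origin under its centre.
- flux_pot: Bystander: loose black rubber pot, 62 mm across, 42 mm high, near the worktop's front edge; origin under its centre.
- solder_spool: Bystander: loose grey spool, 63 mm across, 70 mm high, behind the tester; origin under its centre.
- tape: Bystander: loose roll of black tape, 62 mm across, 19 mm high, behind the tester; origin under its centre.

How it is judged:
By the outcome, as a careful person would: the job done as asked, in the order asked, and still so for the second after the job is handed in, with the robot touching nothing.
It also fails if it takes over 45 s, if anything falls off the work surface, if the arm or the gripper's body presses on something with over 40 N, if the wrist force passes 120 N, or if a joint passes its speed limit or range.

## Working session

There is one attempt and no reset: what is moved stays moved. The work goes in short steps, Python scripts to look and compute and a shell command to move; the robot and the scene stay as the last step left them, time stands still between calls to the robot, and variables do not carry over. Pictures are saved under pics/ and viewed, and the job is handed in when it is done.

```bash
mkdir -p pics; python3 - <<'E'
from bench import arm,cams
import cv2,pickle
for n in("scene","top"):
    c=cams.capture(n); cv2.imwrite(f"pics/{n}0.png",cv2.cvtColor(c["image"],cv2.COLOR_RGB2BGR)); pickle.dump(c,open(f"{n}0.pkl","wb"))
    print(n,c["fx"],c["cx"],c["cy"],c["R"],c["t"])
print(arm.get_state())
E
```

```text
scene 490.7035484035971 279.3911926594685 209.7120720597748 [[-0.78512679 -0.61921188 -0.01235163]
 [-0.28467442  0.37851979 -0.88072882]
 [ 0.55003309 -0.6879676  -0.47345981]] [0.55688459 0.16701329 0.88182179]
top 423.3321347692716 279.99474215651355 209.19798089379702 [[ 0.01233706 -0.99931933  0.03476603]
 [-0.99077927 -0.01690829 -0.13442675]
 [ 0.13492309 -0.03278703 -0.99031347]] [0.14982879 0.58115461 1.00716213]
{'clock': 0.1, 'joint_positions': array([ 1.11378446,  0.41181396, -0.01269325,  1.59692321,  0.00561076,
        1.13431219, -0.08220812]), 'qd': array([-0.0004018 , -0.00016078,  0.00091152, -0.00087862, -0.00024791,
        0.00064797, -0.00029189]), 'effort': array([ 2.42923947e-03, -5.89098787e+01,  6.43963572e-01, -2.91710669e+01,
       -5.37140365e-02,  1.44469619e-02,  6.19607840e-05]), 'eef_pos': array([ 0.23669216, -0.57791654,  0.18671223]), 'ee_rot': array([-3.45821560e-04,  8.30388928e-01, -5.57183743e-01, -6.20725244e-04]), 'ft_force': array([-0.17544689,  1.14472974, -0.05153585]), 'ft_torque': array([-0.02579297,  0.05193297,  0.00332709]), 'grip_width': 0.08760926298778184}
```

View pics/top0.png

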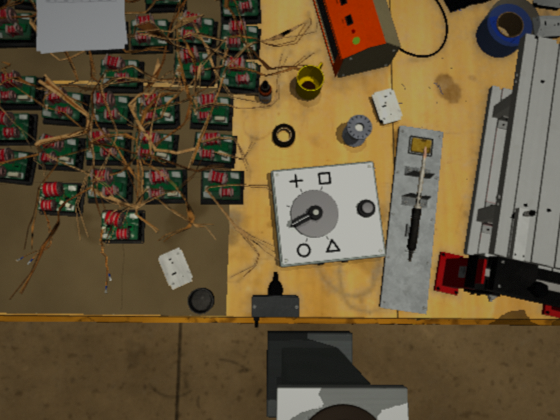

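View pics/scene0.png

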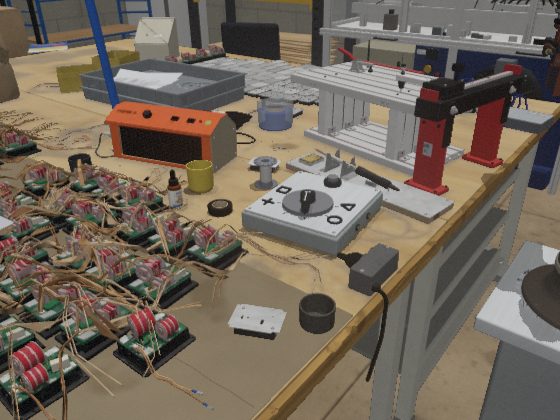

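The top view shows the selector at about (315,212), with the tab pointing left and slightly down towards (292,222). The button is at (366,208). The marks are plus (296,181), square (324,178), ring (304,250) and triangle (333,245). The triangle should be the +1.963 detent, so the tab has to turn counter-clockwise. Next I'll measure this properly.

```bash
cat > h.py <<'E'
import numpy as np,cv2,pickle
def ray(c,u,v,z):
    d=c["R"].T@np.array([(u-c["cx"])/c["fx"],(v-c["cy"])/c["fy"],1]); o=-c["R"].T@c["t"]
    return o+d*(z-o[2])/d[2]
def proj(c,X):
    p=c["R"]@np.array(X)+c["t"]; return c["fx"]*p[0]/p[2]+c["cx"],c["fy"]*p[1]/p[2]+c["cy"]
E
python3 - <<'E'
from h import *
c=pickle.load(open("top0.pkl","rb")); im=c["image"]
g=cv2.cvtColor(im,cv2.COLOR_RGB2GRAY)
crop=cv2.resize(im[150:275,255:395],None,fx=5,fy=4.8,interpolation=cv2.INTER_CUBIC)
cv2.imwrite("pics/crop.png",cv2.cvtColor(crop,cv2.COLOR_RGB2BGR))
# marks
roi=np.zeros_like(g); cv2.fillPoly(roi,[np.array([[277,175],[371,168],[380,255],[284,261]])],255)
m=((g<90)&(roi>0)).astype(np.uint8)
n,l,s,ce=cv2.connectedComponentsWithStats(m)
for i in range(1,n):
    if s[i,4]>8:
        x,y,w,h,_=s[i]; print(s[i],ce[i],ray(c,x+(w-1)/2,y+(h-1)/2,.057).round(4), ray(c,*ce[i],.057).round(4))
E
```

```text
[318 172  13  12  66] [324.39393939 177.42424242] [0.6564 0.0521 0.057 ] [0.6566 0.0511 0.057 ]
[290 175  13  12  33] [295.54545455 180.27272727] [0.6475 0.1208 0.057 ] [0.6481 0.1219 0.057 ]
[357 200  18  17 178] [364.74719101 208.24157303] [ 0.5826 -0.0493  0.057 ] [ 0.582  -0.0474  0.057 ]
[290 205  33  29 334] [307.13173653 216.34730539] [0.5533 0.0959 0.057 ] [0.5598 0.0932 0.057 ]
[326 239  14  13  63] [332.26984127 246.66666667] [0.4916 0.0319 0.057 ] [0.4876 0.0325 0.057 ]
[297 244  14  13  65] [303.07692308 250.01538462] [0.4787 0.1016 0.057 ] [0.4786 0.1026 0.057 ]
```

View pics/crop.png

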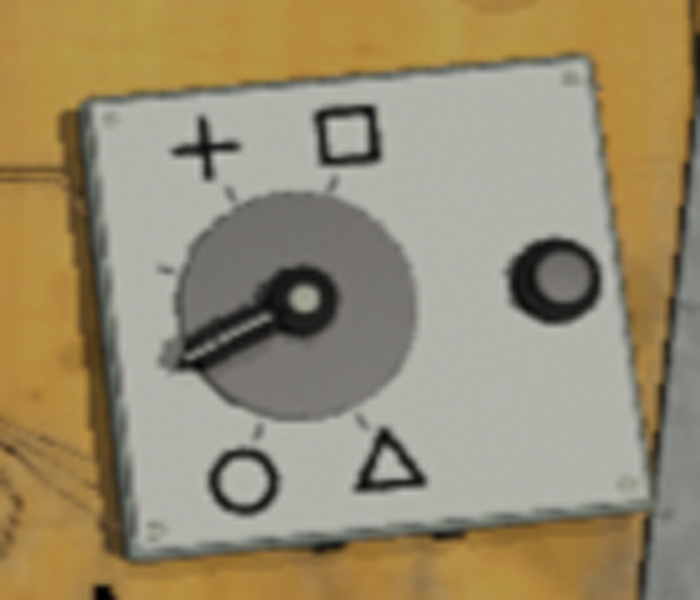

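```bash
python3 - <<'E'
from h import *
c=pickle.load(open("top0.pkl","rb")); im=c["image"]; g=cv2.cvtColor(im,cv2.COLOR_RGB2GRAY)
P=np.array([[.6565,.0515],[.6475,.1208],[.4787,.102],[.4880,.0322]])
a=np.array([-1.963,-1.178,1.178,1.963]); Q=.092*np.c_[-np.sin(a),np.cos(a)]
H=(Q-Q.mean(0)).T@(P-P.mean(0)); yaw=np.arctan2(H[0,1]-H[1,0],H[0,0]+H[1,1])
R=np.array([[np.cos(yaw),-np.sin(yaw)],[np.sin(yaw),np.cos(yaw)]])
ax=P.mean(0)-R@Q.mean(0); print("axis",ax,"yaw",yaw); print("resid mm",1e3*(P-(Q@R.T+ax)))
print("button exp",ax+R@[0,-.127],"seen(z~.065)",[ray(c,*((558/5)+255-.4,150+280/4.8-.4),z)for z in(.06,.07)])
for u,v in((555,280),(188,362),(303,297)):
  for z in (.07,.084,.096): print((u,v),z,ray(c,u/5+255-.4,v/4.8+150-.4,z).round(4))
tip=ray(c,188/5+254.6,362/4.8+149.6,.096)[:2]
d=R.T@(tip-ax); print("tab angle",np.arctan2(-d[0],d[1]),np.linalg.norm(d))
s=pickle.load(open("scene0.pkl","rb"))
o=s["image"].copy()
for q,z in [((0,0),.084),((0,-.127),.07)]+[(tuple(x),.057) for x in Q]:
    p=ax+R@q; u,v=proj(s,[*p,z]); cv2.circle(o,(int(u),int(v)),1,(255,0,0),-1)
cv2.imwrite("pics/s1.png",cv2.cvtColor(cv2.resize(o[140:270,220:410],None,fx=4,fy=4),cv2.COLOR_RGB2BGR))
E
```

```text
axis [0.56767789 0.07659998] yaw 0.11515722318605418
resid mm [[ 0.33029797  0.06348693]
 [-0.56213158 -0.5478761 ]
 [-0.50101529  0.18411671]
 [ 0.7328489   0.30027245]]
button exp [ 0.58227056 -0.04955887] seen(z~.065) [array([ 0.58237978, -0.05026488,  0.06      ]), array([ 0.5809513 , -0.04786129,  0.07      ])]
(555, 280) 0.07 [ 0.5809 -0.0464  0.07  ]
(555, 280) 0.084 [ 0.5789 -0.0431  0.084 ]
(555, 280) 0.096 [ 0.5772 -0.0402  0.096 ]
(188, 362) 0.07 [0.5369 0.13   0.07  ]
(188, 362) 0.084 [0.5355 0.1308 0.084 ]
(188, 362) 0.096 [0.5343 0.1316 0.096 ]
(303, 297) 0.07 [0.5703 0.0752 0.07  ]
(303, 297) 0.084 [0.5684 0.0768 0.084 ]
(303, 297) 0.096 [0.5669 0.0782 0.096 ]
tab angle 0.429836898124765 0.06431417098480566
```

View pics/s1.png

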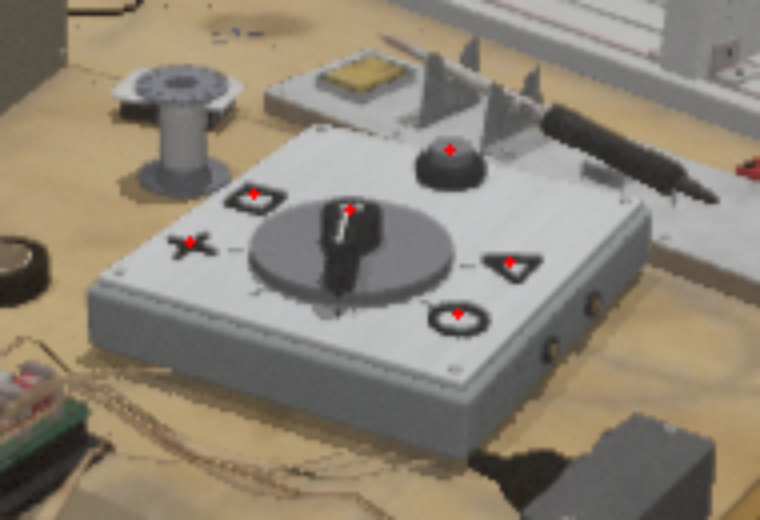

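```bash
python3 - <<'E'
from h import *
s=pickle.load(open("scene0.pkl","rb"));c=pickle.load(open("top0.pkl","rb"))
o=-s["R"].T@s["t"];print("scene cam",o)
for n,b,t in(("front post",(428,190),(428,100)),("rear post",(485,163),(485,85))):
    B=ray(s,*b,0)
    zs=np.linspace(0,.6,601); v=[proj(s,[B[0],B[1],z])[1] for z in zs]
    print(n,B,"height",zs[np.argmin(abs(np.array(v)-t[1]))])
for uv in((437,253),(460,315),(555,250),(555,300),(500,120)):print(uv,ray(c,*uv,0),ray(c,*uv,.2))
cv2.imwrite("pics/s2.png",cv2.cvtColor(cv2.resize(s["image"][40:220,380:560],None,fx=3.3,fy=3.3),cv2.COLOR_RGB2BGR))
E
```

```text
scene cam [-2.61735237e-04  8.88276535e-01  5.71479028e-01]
front post [ 4.18425126e-01 -2.63812225e-01  1.11022302e-16] height 0.24
rear post [ 0.35895501 -0.53530777  0.        ] height 0.23
(437, 253) [ 0.47798805 -0.24487311  0.        ] [ 0.47052674 -0.16313156  0.2       ]
(460, 315) [ 0.3240889  -0.29737016  0.        ] [ 0.34538518 -0.20581901  0.2       ]
(555, 250) [ 0.4898376  -0.55350079  0.        ] [ 0.48016208 -0.41408907  0.2       ]
(555, 300) [ 0.36333015 -0.54375918  0.        ] [ 0.37729381 -0.40616777  0.2       ]
(500, 120) [ 0.83503508 -0.42945248  0.        ] [ 0.76085595 -0.31322042  0.2       ]
```

View pics/s2.png

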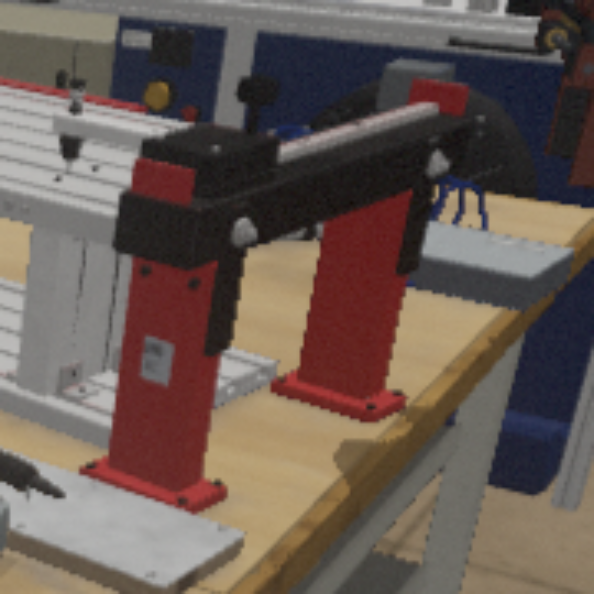

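```bash
python3 -m pendant '[{"delta_pos":[0,0,5],"rot":[0,0,0]},{"delta_pos":[0,0,5],"rot":[0,0,0]},{"delta_pos":[0,0,5],"rot":[0,0,0]},{"delta_pos":[0,0,5],"rot":[0,0,0]},{"delta_pos":[0,0,5],"rot":[0,0,0]}]' 0 20
```

```text
clock: 0.6
eef_pos: [0.2366, -0.5779, 0.4393]
ee_rot: [-0.0, 0.83, -0.557, -0.0]
ft_force: [-0.3, -1.9, 0.1]
grip_width: 0.0514
```

```bash
python3 -m pendant '[{"delta_pos":[2.1,4.4,0],"rot":[0,0,0.007]},{"delta_pos":[2.1,4.4,0],"rot":[0,0,0.007]},{"delta_pos":[2.1,4.4,0],"rot":[0,0,0.007]},{"delta_pos":[2.1,4.4,0],"rot":[0,0,0.007]},{"delta_pos":[2.1,4.4,0],"rot":[0,0,0.007]},{"delta_pos":[2.1,4.4,0],"rot":[0,0,0.007]},{"delta_pos":[2.1,4.4,0],"rot":[0,0,0.007]},{"delta_pos":[2.1,4.4,0],"rot":[0,0,0.007]},{"delta_pos":[2.1,4.4,0],"rot":[0,0,0.007]},{"delta_pos":[2.1,4.4,0],"rot":[0,0,0.007]},{"delta_pos":[2.1,4.4,0],"rot":[0,0,0.007]},{"delta_pos":[2.1,4.4,0],"rot":[0,0,0.007]},{"delta_pos":[2.1,4.4,0],"rot":[0,0,0.007]},{"delta_pos":[2.1,4.4,0],"rot":[0,0,0.007]},{"delta_pos":[2.1,4.4,0],"rot":[0,0,0.007]},{"delta_pos":[2.1,4.4,0],"rot":[0,0,0.007]}]'
```

```text
clock: 2.2
eef_pos: [0.5734, 0.1272, 0.4372]
ee_rot: [0.0, 0.86, -0.51, -0.0]
ft_force: [1.1, -0.6, 0.7]
grip_width: -0.0
```

```bash
python3 -m pendant '[{"delta_pos":[0.6,0.4,-4],"rot":[0,0,0]},{"delta_pos":[0,0,-4.8],"rot":[0,0,0]},{"delta_pos":[0,0,-4.8],"rot":[0,0,0]},{"delta_pos":[0,0,-4.8],"rot":[0,0,0]},{"delta_pos":[0,0,-4.8],"rot":[0,0,0]},{"delta_pos":[0,0,-4.8],"rot":[0,0,0]},{"delta_pos":[0,0,-3],"rot":[0,0,0]},{"delta_pos":[0,0,-2],"rot":[0,0,0]},{"delta_pos":[0,0,-1.4],"rot":[0,0,0]},{"delta_pos":[0,0,-1],"rot":[0,0,0]},{"delta_pos":[0,0,-0.6],"rot":[0,0,0]},{"delta_pos":[0,0,0],"rot":[0,0,0]}]'
python3 - <<'E'
from bench import arm,cams
import cv2
for n,sl in(("scene",(slice(100,270),slice(200,420))),("top",(slice(140,280),slice(250,400)))):
    c=cams.capture(n); cv2.imwrite(f"pics/{n}2.png",cv2.cvtColor(cv2.resize(c["image"][sl],None,fx=3.5,fy=3.5),cv2.COLOR_RGB2BGR))
print(arm.get_state()["joint_positions"])
E
```

```text
clock: 3.4
eef_pos: [0.5789, 0.1297, 0.0773]
ee_rot: [0.0, 0.86, -0.51, -0.0]
ft_force: [-1.0, 0.0, -0.2]
grip_width: 0.0009
[ 0.09526094  0.53204708 -0.54339321  1.75993575  0.33104463  0.94039365
 -1.6542693 ]
```

View pics/scene2.png

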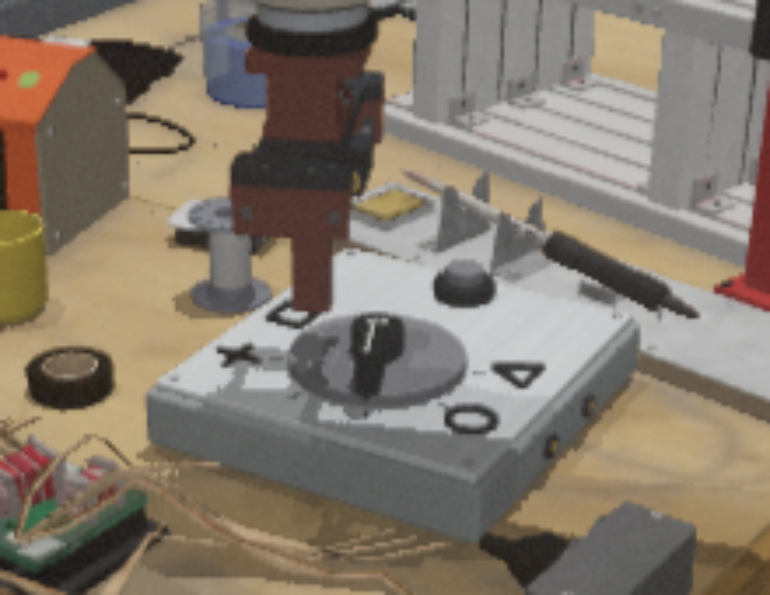

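View pics/top2.png

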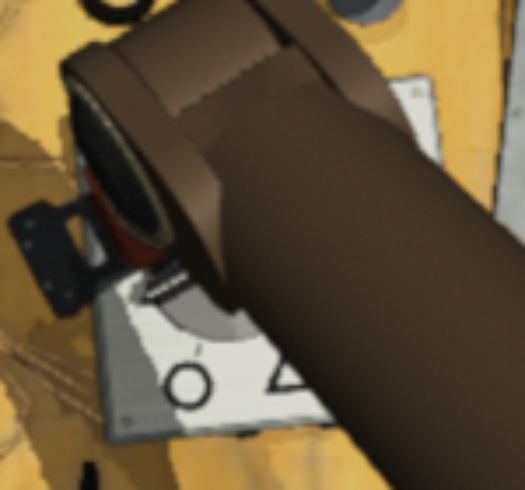

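The fingertips are beside the tab, on its +x (clockwise) side, with a clear gap and no contact. Next I'll work out the arc.

```bash
python3 - <<'E'
import numpy as np
ax=np.array([.5677,.0766]);yaw=.115
def p(t,off=.0165):
    f=t+yaw; return ax+.042*np.array([-np.sin(f),np.cos(f)])+off*np.array([np.cos(f),np.sin(f)])
cur=np.array([.5789,.1297])
L=[p(.393,.018)]+[p(t) for t in np.arange(.393,1.9,.125)]
for q in L: print(((q-cur)*100).round(2)); cur=q
print(np.arange(.393,1.9,.125)[-1])
E
```

```text
[-1.59 -0.76]
[-0.13 -0.07]
[-0.55 -0.11]
[-0.53 -0.18]
[-0.51 -0.24]
[-0.47 -0.3 ]
[-0.43 -0.36]
[-0.38 -0.41]
[-0.33 -0.46]
[-0.27 -0.49]
[-0.21 -0.52]
[-0.14 -0.55]
[-0.07 -0.56]
[ 0.   -0.56]
1.893
```

```bash
python3 -m pendant '[{"delta_pos":[-0.8,-0.4,0],"rot":[0,0,0]},{"delta_pos":[-0.8,-0.36,0],"rot":[0,0,0]},{"delta_pos":[-0.13,-0.07,0],"rot":[0,0,0]},{"delta_pos":[-0.55,-0.11,0],"rot":[0,0,0.125]},{"delta_pos":[-0.53,-0.18,0],"rot":[0,0,0.125]},{"delta_pos":[-0.51,-0.24,0],"rot":[0,0,0.125]},{"delta_pos":[-0.47,-0.30,0],"rot":[0,0,0.125]}]'
python3 - <<'E'
from bench import arm,cams
import cv2
for n,sl in(("scene",(slice(100,270),slice(200,420))),):
    c=cams.capture(n); cv2.imwrite(f"pics/{n}3.png",cv2.cvtColor(cv2.resize(c["image"][sl],None,fx=3.5,fy=3.5),cv2.COLOR_RGB2BGR))
E
```

```text
clock: 4.2
eef_pos: [0.5407, 0.1129, 0.0778]
ee_rot: [0.0, 0.96, -0.279, 0.0]
ft_force: [0.9, -0.1, 0.7]
grip_width: 0.0003
```

View pics/scene3.png

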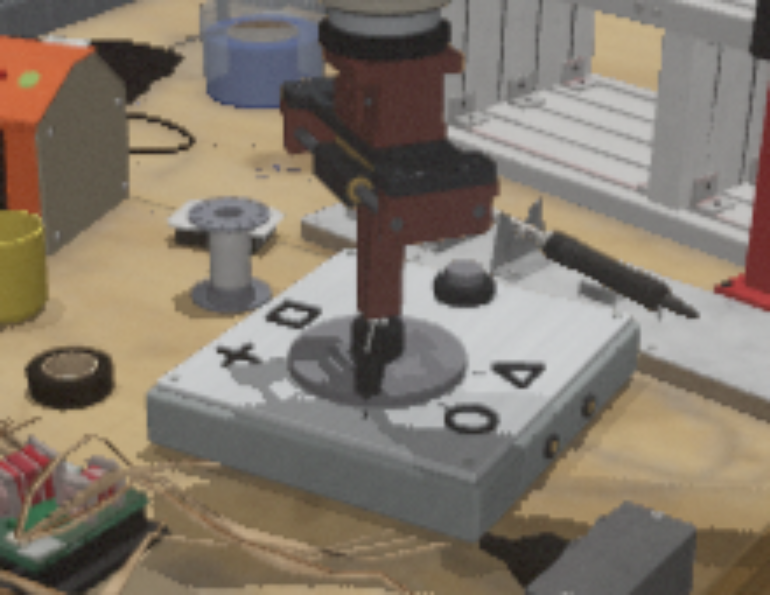

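```bash
python3 - <<'E'
from h import *
s=pickle.load(open("scene0.pkl","rb"))
f=lambda X:((np.array(proj(s,X))-[200,100])*3.5).round()
print("tcp",f([.5407,.1129,.0778]))
for t in(.393,.785,.893,1.178):
    a=t+.115; print(t,[f([.5677-r*np.sin(a),.0766+r*np.cos(a),.096]) for r in(.0,.066)])
from bench import arm,cams
st=arm.get_state();print(st["eef_pos"],st["ft_force"])
c=cams.capture("top");cv2.imwrite("pics/top3.png",cv2.cvtColor(cv2.resize(c["image"][140:280,250:400],None,fx=4,fy=4),cv2.COLOR_RGB2BGR))
c=cams.capture("scene");cv2.imwrite("pics/scene3b.png",cv2.cvtColor(cv2.resize(c["image"][160:240,260:350],None,fx=7,fy=7,interpolation=2),cv2.COLOR_RGB2BGR))
E
```

```text
tcp [377. 364.]
0.393 [array([376., 305.]), array([364., 352.])]
0.785 [array([376., 305.]), array([406., 351.])]
0.893 [array([376., 305.]), array([417., 349.])]
1.178 [array([376., 305.]), array([444., 343.])]
[0.54002686 0.11205973 0.07757586] [-0.21694105 -1.78866706  0.05029758]
```

View pics/top3.png

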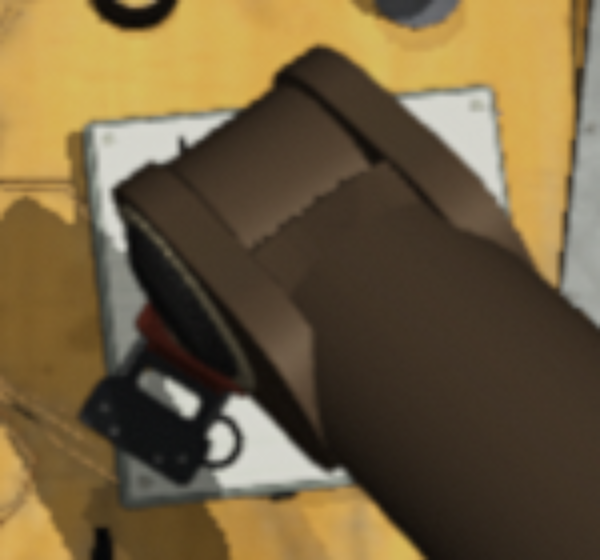

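View pics/scene3b.png

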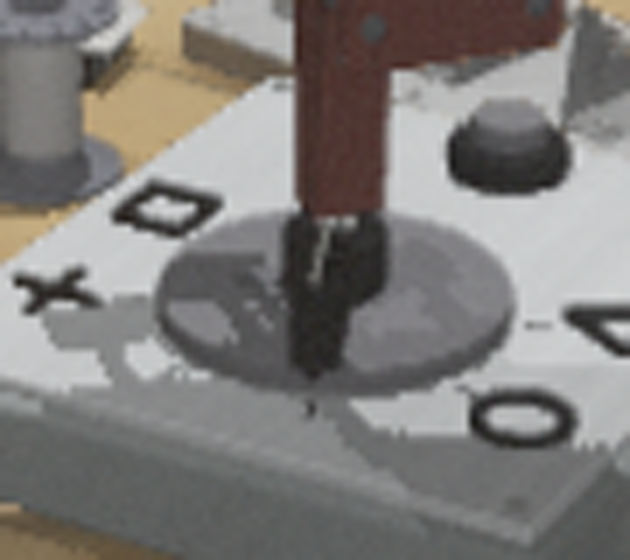

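```bash
python3 - <<'E'
from h import *
s=pickle.load(open("scene0.pkl","rb"));t=pickle.load(open("top0.pkl","rb"))
f=lambda X:((np.array(proj(s,X))-[200,100])*3.5).round()
for z in(.06,.0773,.1,.12):print("tcp2",z,f([.5789,.1297,z]),"tcp3",f([.5407,.1129,z]))
for uv in((313,308),(380,318)):
    for z in (.0773,.1,.12):print(uv,z,ray(s,uv[0]/3.5+200,uv[1]/3.5+100,z))
from bench import cams
c=cams.capture("scene");print(np.abs(c["R"]-s["R"]).max(),np.abs(c["t"]-s["t"]).max())
cv2.imwrite("pics/scene3c.png",cv2.cvtColor(cv2.resize(c["image"][60:260,200:420],None,fx=3,fy=3,interpolation=2),cv2.COLOR_RGB2BGR))
E
```

```text
tcp2 0.06 [312. 382.] tcp3 [377. 389.]
tcp2 0.0773 [312. 357.] tcp3 [377. 364.]
tcp2 0.1 [311. 325.] tcp3 [378. 331.]
tcp2 0.12 [311. 295.] tcp3 [378. 302.]
(313, 308) 0.0773 [0.62103182 0.07281754 0.0773    ]
(313, 308) 0.1 [0.59249285 0.11027546 0.1       ]
(313, 308) 0.12 [0.56734837 0.14327803 0.12      ]
(380, 318) 0.0773 [0.57688417 0.05857073 0.0773    ]
(380, 318) 0.1 [0.5503731  0.09668307 0.1       ]
(380, 318) 0.12 [0.52701534 0.13026223 0.12      ]
0.0 0.0
```

View pics/scene3c.png

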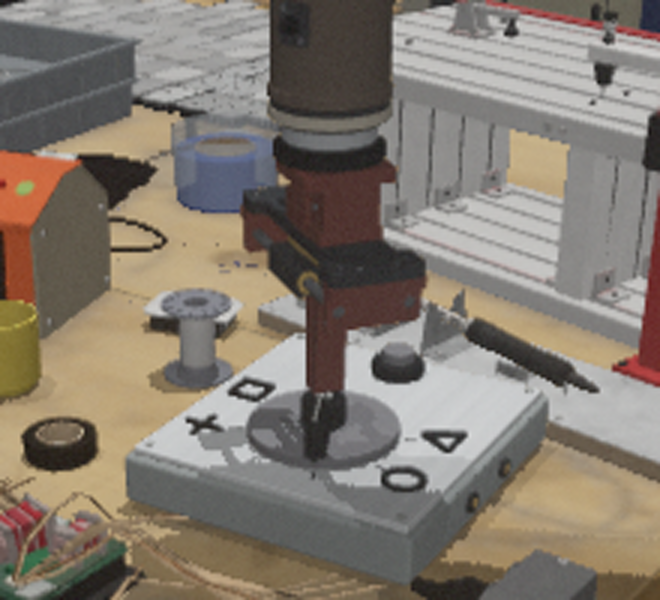

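The scene picture disagrees with the reported pose. The finger end appears at crop (380,318), but the reported TCP projects to (377,364). The tab is still at its first detent, and I felt no force. So the visible fingertips seem to be about 33 mm higher than reported, and they passed over the tab. I'll go back to the pre-push position and lower in steps, watching the force and the picture.

```bash
python3 -m pendant '[{"delta_pos":[0,0,1],"rot":[0,0,0]},{"delta_pos":[1,0.5,0],"rot":[0,0,-0.125]},{"delta_pos":[1,0.5,0],"rot":[0,0,-0.125]},{"delta_pos":[1,0.5,0],"rot":[0,0,-0.125]},{"delta_pos":[0.9,0.3,0],"rot":[0,0,-0.125]},{"delta_pos":[0,0,-1],"rot":[0,0,0]},{"delta_pos":[0,0,-0.5],"rot":[0,0,0]},{"delta_pos":[0,0,0],"rot":[0,0,0]}]'
python3 - <<'E'
from h import *
from bench import arm,cams
st=arm.get_state();X=st["eef_pos"];print(X,st["ft_force"],st["grip_width"])
c=cams.capture("scene");u,v=proj(c,X);print(u,v,"crop",(u-250)*6,(v-130)*6)
cv2.imwrite("pics/scene4.png",cv2.cvtColor(cv2.resize(c["image"][130:230,250:380],None,fx=6,fy=6,interpolation=2),cv2.COLOR_RGB2BGR))
E
```

```text
clock: 5.2
eef_pos: [0.5787, 0.1307, 0.0713]
ee_rot: [0.001, 0.861, -0.509, -0.001]
ft_force: [0.8, 0.4, 0.1]
grip_width: 0.0004
[0.5787367  0.13068567 0.07129787] [0.81678579 0.39337555 0.13979979] 0.0003818687053890058
288.82714426108834 204.66810189490158 crop 232.96286556653 448.0086113694095
```

View pics/scene4.png

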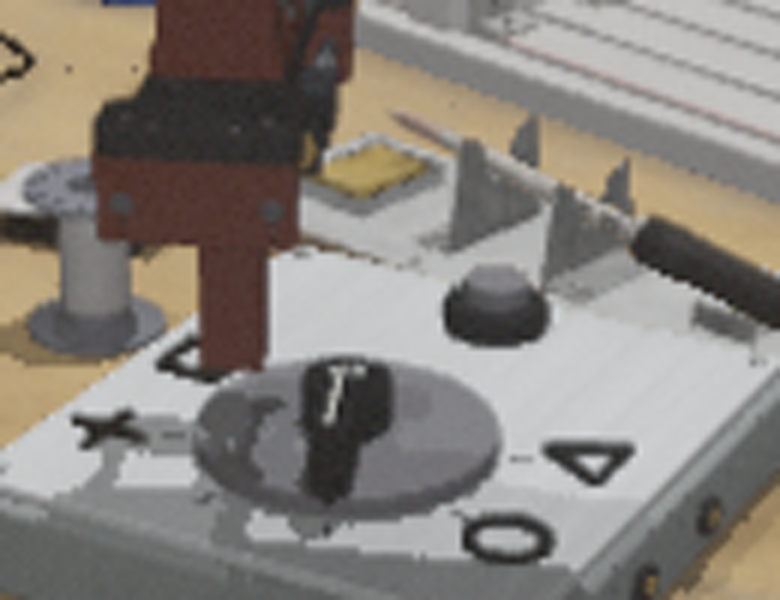

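```bash
python3 -m pendant '[{"delta_pos":[0,0,-0.5],"rot":[0,0,0]},{"delta_pos":[0,0,0],"rot":[0,0,0]}]'; python3 -m pendant '[{"delta_pos":[0,0,-0.4],"rot":[0,0,0]},{"delta_pos":[0,0,0],"rot":[0,0,0]}]';python3 -m pendant '[{"delta_pos":[0,0,-0.4],"rot":[0,0,0]},{"delta_pos":[0,0,0],"rot":[0,0,0]}]'
python3 - <<'E'
from h import *
from bench import arm,cams
st=arm.get_state();X=st["eef_pos"];print(X,st["ft_force"],st["grip_width"])
c=cams.capture("scene");u,v=proj(c,X);print(u,v,"crop",(u-250)*6,(v-130)*6)
cv2.imwrite("pics/scene5.png",cv2.cvtColor(cv2.resize(c["image"][130:230,250:380],None,fx=6,fy=6,interpolation=2),cv2.COLOR_RGB2BGR))
E
```

```text
clock: 5.45
eef_pos: [0.5795, 0.1307, 0.0669]
ee_rot: [0.0, 0.86, -0.51, -0.0]
ft_force: [-0.4, 0.1, -0.2]
grip_width: 0.0007
clock: 5.65
eef_pos: [0.5798, 0.1308, 0.063]
ee_rot: [0.0, 0.86, -0.51, -0.0]
ft_force: [0.9, 0.1, -0.5]
grip_width: 0.0007
clock: 5.85
eef_pos: [0.5798, 0.1309, 0.059]
ee_rot: [0.0, 0.86, -0.51, -0.0]
ft_force: [-0.7, 0.2, -0.6]
grip_width: 0.0006
[0.57977878 0.13086929 0.0589838 ] [-0.70939761  0.17686874 -0.5838846 ] 0.0006053292899445144
288.4190540013942 209.5094897806291 crop 230.5143240083653 477.05693868377466
```

View pics/scene5.png

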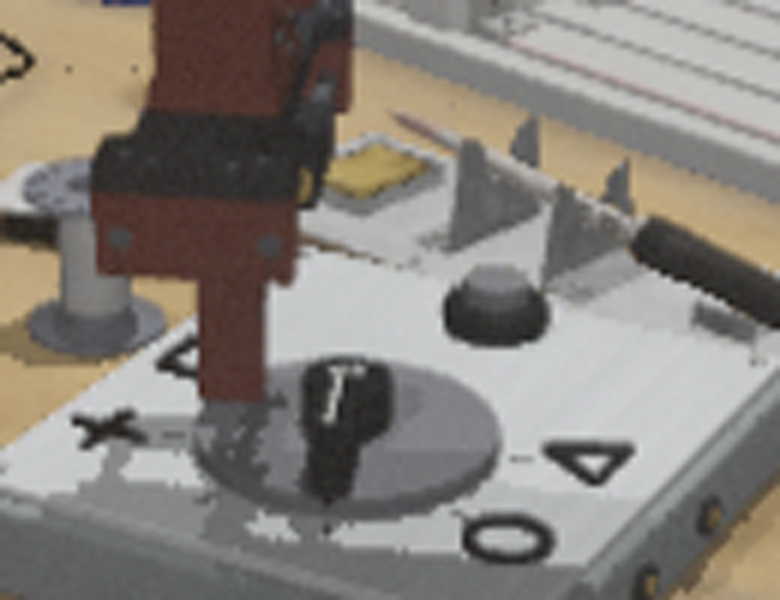

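The disc is at 63 mm and there was still no contact with the TCP reported at 59 mm. That confirms the reported height reads about 33 mm low against the real tips. I'll go on down to a true tip height of about 75 mm.

```bash
python3 -m pendant '[{"delta_pos":[0,0,-0.6],"rot":[0,0,0]},{"delta_pos":[0,0,0],"rot":[0,0,0]}]'; python3 -m pendant '[{"delta_pos":[0,0,-0.6],"rot":[0,0,0]},{"delta_pos":[0,0,0],"rot":[0,0,0]}]';python3 -m pendant '[{"delta_pos":[0,0,-0.5],"rot":[0,0,0]},{"delta_pos":[0,0,0],"rot":[0,0,0]}]'
python3 - <<'E'
from h import *
from bench import arm,cams
st=arm.get_state();X=st["eef_pos"];print(X,st["ft_force"],st["grip_width"])
c=cams.capture("scene");u,v=proj(c,X+[0,0,.033]);print(u,v,"crop",(u-250)*6,(v-130)*6)
cv2.imwrite("pics/scene6.png",cv2.cvtColor(cv2.resize(c["image"][130:230,250:380],None,fx=6,fy=6,interpolation=2),cv2.COLOR_RGB2BGR))
E
```

```text
clock: 6.1
eef_pos: [0.5796, 0.1308, 0.0527]
ee_rot: [0.0, 0.86, -0.51, -0.0]
ft_force: [1.3, 0.0, 0.5]
grip_width: 0.0005
clock: 6.3
eef_pos: [0.5795, 0.1309, 0.0466]
ee_rot: [0.0, 0.86, -0.51, -0.0]
ft_force: [-0.4, -0.1, -0.0]
grip_width: 0.0007
clock: 6.5
eef_pos: [0.5796, 0.1309, 0.0418]
ee_rot: [0.0, 0.86, -0.51, -0.0]
ft_force: [-0.2, -0.4, -0.3]
grip_width: 0.0003
[0.57961603 0.13092929 0.0417715 ] [-0.20872369 -0.4198278  -0.26438524] 0.00029233833080915487
288.4352781295706 203.19342235835774 crop 230.61166877742346 439.1605341501464
```

View pics/scene6.png

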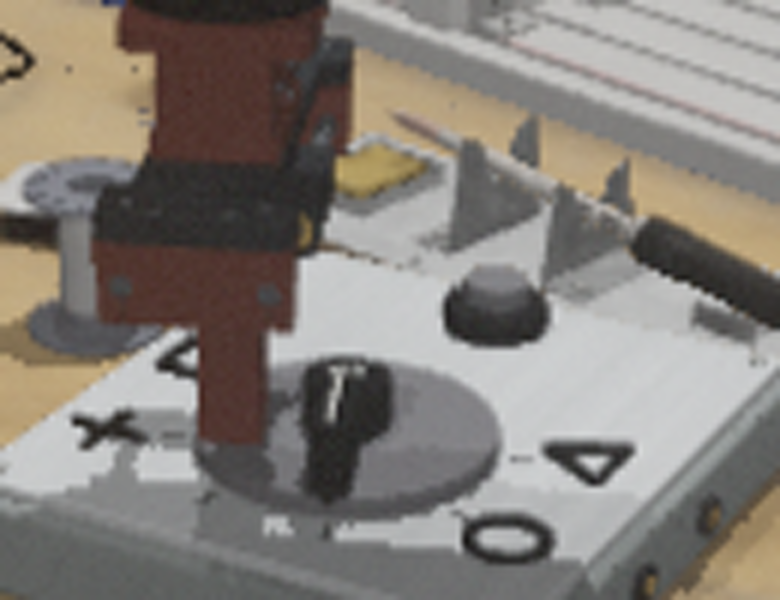

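```bash
python3 -m pendant '[{"delta_pos":[-0.85,-0.45,0],"rot":[0,0,0]},{"delta_pos":[-0.85,-0.43,0],"rot":[0,0,0]},{"delta_pos":[-0.13,-0.07,0],"rot":[0,0,0]},{"delta_pos":[0,0,0],"rot":[0,0,0]}]';  python3 -m pendant '[{"delta_pos":[-0.55,-0.11,0],"rot":[0,0,0.125]},{"delta_pos":[-0.53,-0.18,0],"rot":[0,0,0.125]},{"delta_pos":[0,0,0],"rot":[0,0,0]}]'
python3 - <<'E'
from h import *
from bench import arm,cams
st=arm.get_state();X=st["eef_pos"];print(X,st["ft_force"],st["grip_width"])
c=cams.capture("scene")
cv2.imwrite("pics/scene7.png",cv2.cvtColor(cv2.resize(c["image"][130:230,250:380],None,fx=6,fy=6,interpolation=2),cv2.COLOR_RGB2BGR))
E
```

```text
clock: 6.95
eef_pos: [0.5617, 0.1216, 0.0429]
ee_rot: [-0.0, 0.86, -0.51, 0.0]
ft_force: [1.6, 1.8, -1.7]
grip_width: 0.0005
clock: 7.25
eef_pos: [0.5507, 0.1186, 0.0426]
ee_rot: [-0.0, 0.917, -0.398, -0.0]
ft_force: [-0.6, 0.2, -0.3]
grip_width: 0.0006
[0.55070441 0.11858449 0.04264484] [-0.60133709  0.19831517 -0.32401283] 0.0005862156601627188
```

View pics/scene7.png

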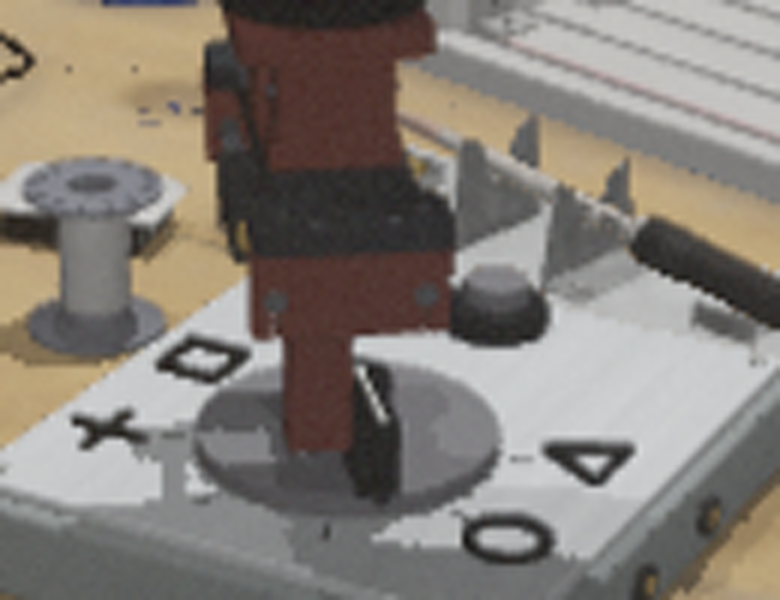

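The tab has moved and the fingertips are flat against its clockwise face. I'll carry on round the arc.

```bash
python3 -m pendant '[{"delta_pos":[-0.51,-0.24,0],"rot":[0,0,0.125]},{"delta_pos":[-0.47,-0.30,0],"rot":[0,0,0.125]},{"delta_pos":[-0.43,-0.36,0],"rot":[0,0,0.125]},{"delta_pos":[-0.38,-0.41,0],"rot":[0,0,0.125]},{"delta_pos":[-0.33,-0.46,0],"rot":[0,0,0.125]},{"delta_pos":[-0.27,-0.49,0],"rot":[0,0,0.125]}]';  python3 -m pendant '[{"delta_pos":[-0.21,-0.52,0],"rot":[0,0,0.125]},{"delta_pos":[-0.14,-0.55,0],"rot":[0,0,0.125]},{"delta_pos":[-0.07,-0.56,0],"rot":[0,0,0.125]},{"delta_pos":[0,-0.56,0],"rot":[0,0,0.125]},{"delta_pos":[0,0,0],"rot":[0,0,0]}]'
python3 - <<'E'
from h import *
from bench import arm,cams
st=arm.get_state();X=st["eef_pos"];print(X,st["ft_force"],st["grip_width"])
c=cams.capture("scene")
cv2.imwrite("pics/scene8.png",cv2.cvtColor(cv2.resize(c["image"][130:230,250:380],None,fx=6,fy=6,interpolation=2),cv2.COLOR_RGB2BGR))
E
```

```text
clock: 7.9
eef_pos: [0.527, 0.0968, 0.0425]
ee_rot: [-0.001, 0.999, -0.034, 0.0]
ft_force: [0.4, 3.2, -1.2]
grip_width: 0.0005
clock: 8.4
eef_pos: [0.5226, 0.0733, 0.0421]
ee_rot: [-0.0, 0.977, 0.212, -0.001]
ft_force: [-0.1, 0.1, 0.4]
grip_width: 0.0003
[0.52264862 0.07331705 0.04214796] [-0.06930302  0.11528402  0.41875467] 0.00029230562666435135
```

View pics/scene8.png

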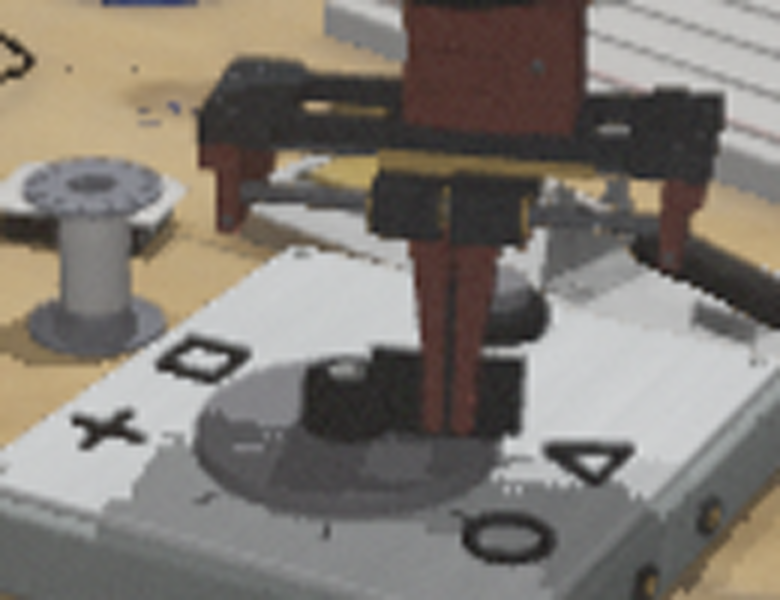

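```bash
python3 -m pendant '[{"delta_pos":[-0.4,0.9,0],"rot":[0,0,0]},{"delta_pos":[-0.4,0.9,0],"rot":[0,0,0]},{"delta_pos":[0,0,2.5],"rot":[0,0,0]},{"delta_pos":[0,0,4],"rot":[0,0,0]},{"delta_pos":[0,0,4],"rot":[0,0,0]},{"delta_pos":[0,0,0],"rot":[0,0,0]}]'
python3 - <<'E'
from h import *
from bench import arm,cams
st=arm.get_state();X=st["eef_pos"];print(X,st["ft_force"],st["joint_positions"])
c=cams.capture("scene")
cv2.imwrite("pics/scene9.png",cv2.cvtColor(cv2.resize(c["image"][130:230,250:380],None,fx=6,fy=6,interpolation=2),cv2.COLOR_RGB2BGR))
for t in(1.571,1.963,2.1):
    a=t+.115; print(t,[((np.array(proj(c,[.5677-r*np.sin(a),.0766+r*np.cos(a),.096]))-[250,130])*6).round() for r in(.02,.066)])
c=cams.capture("top")
cv2.imwrite("pics/top9.png",cv2.cvtColor(cv2.resize(c["image"][140:280,250:400],None,fx=4,fy=4),cv2.COLOR_RGB2BGR))
E
```

```text
clock: 9.05
eef_pos: [0.517, 0.095, 0.1522]
ee_rot: [0.0, 0.977, 0.213, 0.004]
ft_force: [0.2, 0.9, 0.1]
grip_width: 0.0006
[0.51701879 0.09503382 0.15224275] [0.18415018 0.89473257 0.07814902] [ 0.50885872  0.46044587 -1.02136058  1.83817592  0.44535093  1.08575449
 -0.24859745]
1.571 [array([392., 355.]), array([505., 383.])]
1.963 [array([398., 347.]), array([522., 354.])]
2.1 [array([398., 343.]), array([522., 343.])]
```

View pics/scene9.png

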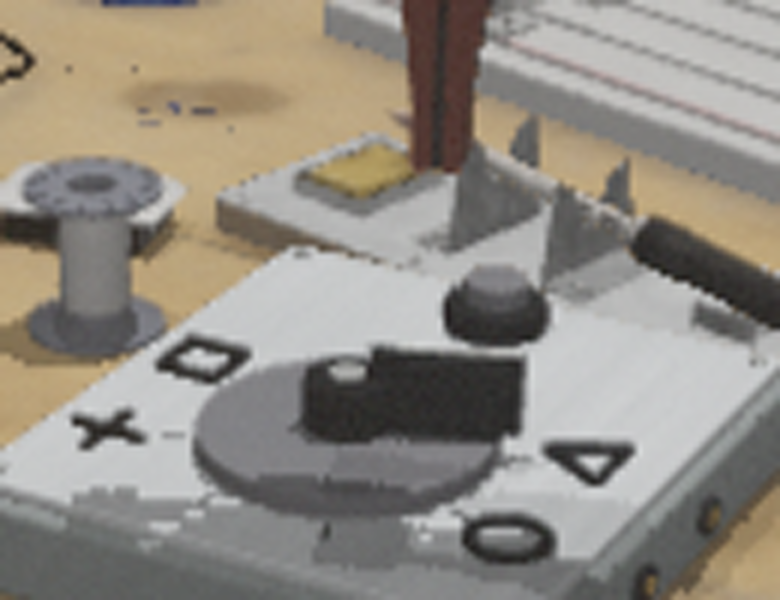

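View pics/top9.png

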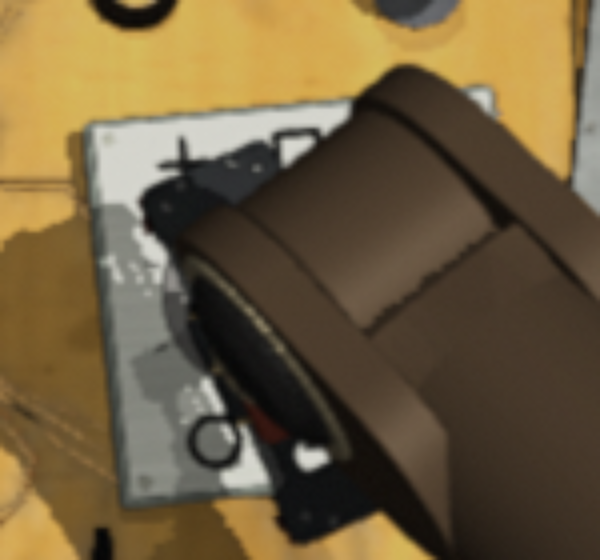

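In the scene view the top outer end of the tab is at crop (522,353). The prediction for +1.963 is (522,354), and for +1.571 it is (505,383). So it has clicked in at the triangle. Next is the button.

```bash
python3 - <<'E'
from h import *
s=pickle.load(open("scene0.pkl","rb"))
B=[.5823,-.0496]
for z in(.06,.065,.07,.075,.08):print(z,((np.array(proj(s,[*B,z]))-[250,130])*6).round(), ((np.array(proj(s,[B[0],B[1]-.014,z]))-[250,130])*6).round())
for z in (.182,.185,.188):print(z,((np.array(proj(s,[.517,.095,z]))-[250,130])*6).round())
E
```

```text
0.06 [492. 307.] [511. 295.]
0.065 [493. 296.] [511. 284.]
0.07 [493. 285.] [512. 273.]
0.075 [494. 273.] [512. 262.]
0.08 [494. 262.] [513. 251.]
0.182 [437. 175.]
0.185 [437. 167.]
0.188 [438. 159.]
```

```bash
python3 -m pendant '[{"delta_pos":[1.6,-3.6,0],"rot":[0,0,0]},{"delta_pos":[1.6,-3.6,0],"rot":[0,0,0]},{"delta_pos":[1.6,-3.6,0],"rot":[0,0,0]},{"delta_pos":[1.6,-3.6,0],"rot":[0,0,0]},{"delta_pos":[0,0,-3],"rot":[0,0,0]},{"delta_pos":[0,0,-3],"rot":[0,0,0]},{"delta_pos":[0,0,-2],"rot":[0,0,0]},{"delta_pos":[0,0,0],"rot":[0,0,0]}]'
python3 - <<'E'
from h import *
from bench import arm,cams
st=arm.get_state();X=st["eef_pos"];print(X,st["ft_force"],st["joint_positions"])
c=cams.capture("scene")
cv2.imwrite("pics/scene10.png",cv2.cvtColor(cv2.resize(c["image"][130:230,250:380],None,fx=6,fy=6,interpolation=2),cv2.COLOR_RGB2BGR))
E
```

```text
clock: 9.95
eef_pos: [0.5756, -0.0515, 0.0632]
ee_rot: [-0.001, 0.977, 0.213, -0.003]
ft_force: [-0.5, -0.6, -0.5]
grip_width: 0.0005
[ 0.57560608 -0.05146756  0.06320817] [-0.49397012 -0.58083346 -0.54354234] [ 0.64040619  0.64556065 -0.8966711   1.78811579  0.58726093  1.00760245
 -0.05977483]
```

View pics/scene10.png

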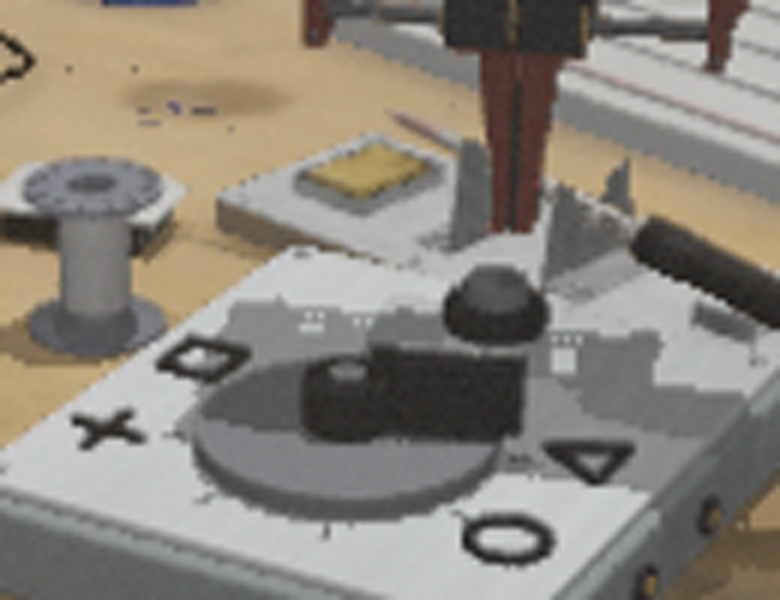

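```bash
python3 -m pendant '[{"delta_pos":[0.6,0.25,0],"rot":[0,0,0]},{"delta_pos":[0,0,-1],"rot":[0,0,0]},{"delta_pos":[0,0,-0.7],"rot":[0,0,0]},{"delta_pos":[0,0,0],"rot":[0,0,0]}]'
python3 - <<'E'
from h import *
from bench import arm,cams
st=arm.get_state();X=st["eef_pos"];print(X,st["ft_force"])
c=cams.capture("scene")
cv2.imwrite("pics/scene11.png",cv2.cvtColor(cv2.resize(c["image"][140:220,280:380],None,fx=7,fy=7,interpolation=2),cv2.COLOR_RGB2BGR))
E
```

```text
clock: 10.4
eef_pos: [0.5841, -0.0495, 0.0495]
ee_rot: [-0.0, 0.977, 0.213, -0.001]
ft_force: [0.3, -0.0, -0.9]
grip_width: 0.0004
[ 0.58414265 -0.0494711   0.04951886] [ 0.29776779 -0.01838647 -0.89194247]
```

View pics/scene11.png

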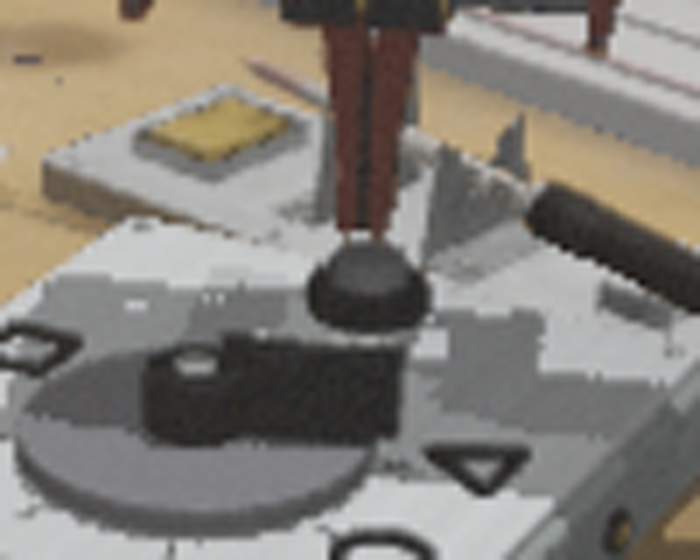

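```bash
python3 -m pendant '[{"delta_pos":[-0.1,0,-0.4],"rot":[0,0,0]},{"delta_pos":[0,0,-0.3],"rot":[0,0,0]},{"delta_pos":[0,0,0],"rot":[0,0,0]}]'; python3 -m pendant '[{"delta_pos":[0,0,-0.25],"rot":[0,0,0]},{"delta_pos":[0,0,0],"rot":[0,0,0]}]'; python3 -m pendant '[{"delta_pos":[0,0,-0.25],"rot":[0,0,0]},{"delta_pos":[0,0,0],"rot":[0,0,0]}]'
```

```text
clock: 10.75
eef_pos: [0.5835, -0.0495, 0.0431]
ee_rot: [-0.0, 0.977, 0.213, -0.0]
ft_force: [-0.3, 0.3, 0.3]
grip_width: 0.0006
clock: 10.95
eef_pos: [0.5837, -0.0494, 0.0407]
ee_rot: [-0.0, 0.977, 0.213, -0.0]
ft_force: [0.3, -0.3, 0.6]
grip_width: 0.0007
clock: 11.15
eef_pos: [0.584, -0.0493, 0.0384]
ee_rot: [0.0, 0.977, 0.213, 0.0]
ft_force: [0.5, 0.5, 1.8]
grip_width: 0.0003
```

Contact looks to be at about 0.040 reported. I'll continue down to the stop.

```bash
python3 -m pendant '[{"delta_pos":[0,0,-0.25],"rot":[0,0,0]},{"delta_pos":[0,0,0],"rot":[0,0,0]}]'; python3 -m pendant '[{"delta_pos":[0,0,-0.2],"rot":[0,0,0]},{"delta_pos":[0,0,0],"rot":[0,0,0]}]'; python3 -m pendant '[{"delta_pos":[0,0,-0.15],"rot":[0,0,0]},{"delta_pos":[0,0,0],"rot":[0,0,0]}]'
```

```text
clock: 11.35
eef_pos: [0.5841, -0.0493, 0.0359]
ee_rot: [0.0, 0.977, 0.213, 0.0]
ft_force: [1.0, 0.3, 2.3]
grip_width: 0.0002
clock: 11.55
eef_pos: [0.584, -0.0493, 0.0339]
ee_rot: [0.0, 0.977, 0.213, 0.0]
ft_force: [0.8, -0.0, 2.9]
grip_width: 0.0005
clock: 11.75
eef_pos: [0.5841, -0.0493, 0.0332]
ee_rot: [0.0, 0.977, 0.213, 0.0]
ft_force: [-1.1, 0.1, 8.4]
grip_width: 0.0005
```

The force jumped to 8.4 N and the tip stopped short of its command, so the button is at its stop. One small extra push, then release.

```bash
python3 -m pendant '[{"delta_pos":[0,0,-0.05],"rot":[0,0,0]},{"delta_pos":[0,0,0],"rot":[0,0,0]}]'; python3 -c "
from h import *
from bench import cams
c=cams.capture('scene')
cv2.imwrite('pics/scene12.png',cv2.cvtColor(cv2.resize(c['image'][140:220,280:380],None,fx=7,fy=7,interpolation=2),cv2.COLOR_RGB2BGR))"
python3 -m pendant '[{"delta_pos":[0,0,0.5],"rot":[0,0,0]},{"delta_pos":[0,0,1],"rot":[0,0,0]},{"delta_pos":[0,0,3],"rot":[0,0,0]},{"delta_pos":[0,0,4.5],"rot":[0,0,0]},{"delta_pos":[0,0,4.5],"rot":[0,0,0]},{"delta_pos":[0,0,4.5],"rot":[0,0,0]},{"delta_pos":[-4,-2,3],"rot":[0,0,0]},{"delta_pos":[-4,-2,0],"rot":[0,0,0]},{"delta_pos":[0,0,0],"rot":[0,0,0]}]'
python3 - <<'E'
from h import *
from bench import arm,cams
for n in("scene","top"):
    c=cams.capture(n); cv2.imwrite(f"pics/{n}13.png",cv2.cvtColor(c["image"],cv2.COLOR_RGB2BGR))
    if n=="scene":
        cv2.imwrite("pics/scene13z.png",cv2.cvtColor(cv2.resize(c["image"][130:230,250:380],None,fx=6,fy=6,interpolation=2),cv2.COLOR_RGB2BGR))
E
```

```text
clock: 11.95
eef_pos: [0.5841, -0.0493, 0.0331]
ee_rot: [0.0, 0.977, 0.213, 0.0]
ft_force: [-3.7, -0.8, 12.4]
grip_width: 0.0005
clock: 12.9
eef_pos: [0.5026, -0.092, 0.24]
ee_rot: [0.002, 0.978, 0.211, -0.002]
ft_force: [0.4, -0.5, -0.3]
grip_width: 0.0006
```

View pics/scene12.png

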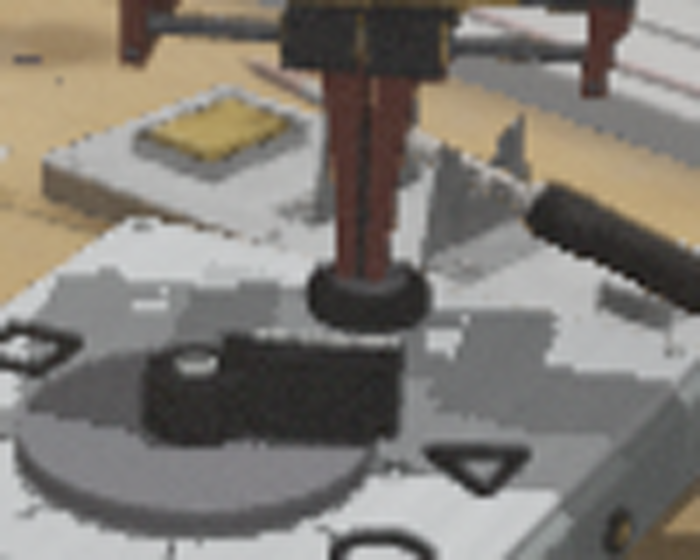

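View pics/scene13z.png

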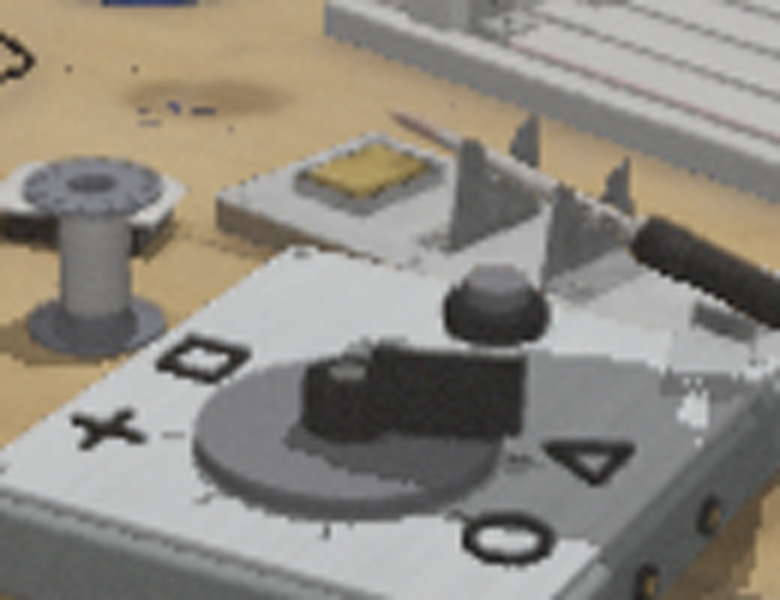

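View pics/top13.png

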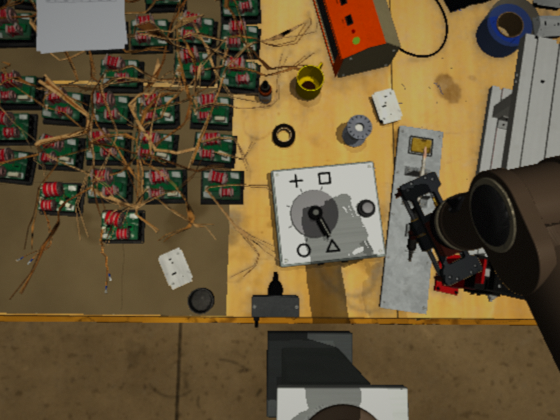

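The button went fully down and came back up. In the top view the tab runs from (315,212) to (330,237), pointing at the triangle at (333,246). The loose items look unmoved, and the arm is clear.

```bash
python3 -c "
from bench import arm
print(arm.get_state()['ft_force'],arm.get_state()['clock']);print(arm.hand_in())"
```

```text
[0.45494854 0.12099625 0.42434389] 13.0
the job is handed in; nothing more can be done
None
```

The selector is set to the triangle and the start button has been pressed and released, in that order. I handed the job in at 13.0 s.

- **Selector:** I pushed the tab counter-clockwise with the shut fingertips, from about +0.39 to +1.963 rad. After I backed off, the tab's end was within about a pixel of where +1.963 should put it. The last top view also shows it pointing at the triangle.
- **Start button:** I pressed until it stopped moving, where the force rose from about 3 N to 12 N. The last picture shows it back up.
- **Other things:** The loose items look to be where they were in the first pictures. The arm was clear, with wrist force near zero.

**Disagreement found:** the real fingertips were about 33 mm higher than the reported TCP height. Because of this, my first push passed over the tab without touching it. I measured the offset in the scene picture, lowered in small steps to confirm it, and allowed for it from then on.

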